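Bring the probe carriage to the V block

TASK

On the small linear guide at the right of the worktop, slide the probe carriage along its rail by its upright grip until its probe points at the middle of the V-notched block, one of the three parts on the ledge beside the rail. Do not shift the block itself. Leave the carriage standing there and let go of it.

Things in the scene. Friction and masses are not known exactly. Their poses are not given: they have to be found in the camera images.
- guide: The linear guide: an aluminium plate 280 x 135 mm, top 18 mm above the worktop, fixed. Origin: centre of its underside. x runs along the straight level rail, roughly away from the robot (turned up to 15 degrees), y to the robot's left. The rail lies at y = +33 mm, the parts on the ledge at about y = -33 mm. End stops reach 34 mm above the worktop.
- carriage (a joint): The probe carriage, a dark steel block (46 mm along the rail, 34 mm across, top 45 mm above the worktop) that slides on the rail. Value in m: 0 at the end stop nearest the robot, 0.20 at the far one. About 2 N of friction; it stays where it is left. From its side a thin steel probe points at the ledge, 36 mm above the worktop, its tip 30 mm from the rail's centre line.
- grip_top (a point): Centre of the top of the carriage's upright black grip, 88 mm above the worktop; moves with the carriage. The grip is a fin 14 mm thick along the rail, 30 mm wide across it, rising 43 mm above the carriage block, free on all sides. Axes: x along the rail towards growing joint values, y across it, away from the ledge, z up. The probe has the same x and points along -y.
- anvil_v: The target: a small grey steel block with a V notch in its top, 34 x 40 mm, 20 mm high, loose on the ledge, turned up to 15 degrees. Origin: centre of its underside, 18 mm above the worktop. The other two parts there, in any order about 50 mm apart, are a round stepped anvil (25 mm wide, 22 mm high) and a slim pointed indenter (15 mm wide, 34 mm high).

How it is judged (in metres and radians):
At the end, for the whole second after the job is handed in: The carriage stands still with its probe level with the centre of the V-notched block, within 12 mm along the rail, and the block is within 10 mm of where it stood at the start (x of anvil_v in the frame of grip_top between -0.012 and 0.012 m and velocity of joint carriage between -0.005 and 0.005 m/s and distance of anvil_v from where it was at the start of the episode below 0.01 m); the robot touches nothing.
It fails at once if the V-notched block was shifted by more than 10 mm (distance of anvil_v from where it was at the start of the episode above 0.01 m).
It also fails if it takes over 32 s, if anything falls off the work surface, if the arm or the gripper's body presses on something with over 40 N, if the wrist force passes 120 N, or if a joint passes its speed limit or range.

ROBOT

A 7-joint arm with a two-finger parallel gripper is mounted at the origin on a cart in front of the work surface, level with it; the furniture and walls round the work are solid. World frame = base frame: x ahead of the robot, y to its left, z up, the work surface at z = 0. Lengths are in mm, angles in rad, forces in N, time in s.
With the tool pointing down it reaches from about 425 to 875 mm from the base axis. Payload 8.4 kg.
Tool frame: the origin (TCP) lies midway between the tips of the shut fingers; the grasp point (between the pads) lies arm.grip_depth behind it (arm.grip_depth is the distance from the TCP to the grasp point, in mm); z points along the fingers, x is the direction in which the jaws open and shut, and the axes are right-handed (so a half turn about z gives the same grasp; the last joint's range is limited). The gripper opens to 85 mm and grips with 20 to 120 N. Pads are 22 mm wide; open, the fingers measure 114 mm over their backs; the gripper's body (76 mm by 85 mm) begins 54 mm behind the grasp point. The pads swing forward as they close: fully open they stand 13 mm farther back than shut.
Start: joints at [-1.266, 0.333, 0.04, 1.465, -0.013, 1.343, -0.059], TCP at [255.393, 597.694, 231.308] pointing down, gripper open.
Joint ranges: [-2.58, 2.58], [-0.38, 2.09], [-1.3, 1.39], [0.25, 2.4], [-1.5, 4.64], [0.08, 2.09], [-2.65, 2.65]. Speed limits (rad/s): [2.22, 2.22, 2.79, 2.79, 3.14, 3.14, 3.14].

INTERFACE

Orientations are given as a unit quaternion [w, x, y, z].
In Python, from station import arm, read_camera, camera_params, job, spotter gives the robot as it stands.
- The arm moves only by the tool drive_tool, never from a script. Its argument "increments" is a list of rows, each an object with "fingers": the finger opening in cm, from 0 to 8.54; "dp": the shift along the tool's x, y, z in cm, a list of three; "yaw": the turn about the tool's z in rad. A call has exactly 10 rows; each row shifts and turns the commanded pose from where the row before left it, along the tool's axes as they then stand; what a row does not reach is not made up. A row lasts 1/10 s, in which the tool goes at most 50 mm and 8.59 degrees, less where a joint would pass 70% of its speed; a pose out of reach is approached as far as the arm can. A call is refused whole if a number of a shift passes 5 or a number of a turn 0.15, either way. A call with a gripper value outside its range is refused whole. The fingers move at their own pace and stop on an object; "squeeze" is the grip in N (left out, the last holds). Time passes only in rows, so rows that do not move let the fingers close, or fill a call up. It gives the time, the measured TCP pose, the force and the opening at its end, in the units of the state.
- arm.get_state(): the state, without advancing time (a new reading comes with each control period).
- read_camera(name): name is "scene" or "top" or "wrist"; returns the picture (384x512x3 uint8, red, green, blue); there is no depth.
- camera_params(name): a dict with "fx", "fy", "cx", "cy" (pixels), "view" (4x4, takes a point from world to camera coordinates). Camera axes: x right, y down, z forward; pixel columns grow to the right and rows downward; lengths in mm; the calibration is good to about 2 mm. A picture is of the moment at which its call begins: read the wrist's pose just before it. camera_params takes no time and is no camera call; for the wrist camera it gives the pose at the moment of the call.
- job.hand_in(): hands the job in, once; it reports no verdict.
Trained networks look in the newest picture that a camera, given by its name, has taken for a name from the list of things; names that differ only in an ending like _2 or _b are one class to them, and where a whole thing is asked for, a point or a joint stands for the part that bears it (a point fixed in the world has none). Each returns a list of dicts, best first, with "p" (0 to 1); they miss things now and then, are a little off and sometimes report something else, mostly with a low value. They report only what shows in the picture. A call takes as long as a camera call.
- spotter.boxes_of(label, camera): "box" ([left, top, width, height] in pixels, round what is visible of it).
The state is a dict: "t": time; "qpos": joint angles; "qvel": joint speeds; "effort": joint torques, N m; "tool_pos": TCP position; "orientation": TCP orientation; "ft_force": force on the tool from outside, world axes, zero at the start; "wrist_torque": the same for the moment, N m; "gripper_width": opening from 0.0 (shut) to 1.0 (fully open).
Only numpy, scipy, OpenCV 4.12 (cv2) and the standard library are available. Lean on these libraries where they do the work, as an engineer would, in place of code of your own. Each camera call takes 0.05 s, during which the arm holds its last target. There are 200 camera calls.

## Working session

There is one attempt and no reset: what is moved stays moved. The work goes in short steps, Python scripts to look and compute and a tool call to move; the robot and the scene stay as the last step left them, time stands still between calls to the robot, and variables do not carry over. Pictures are saved under pics/ and viewed, about 8 in all and at most 12, crops included, and the job is handed in when it is done.

Besides the shell and the picture viewer there is one more tool, called after ">>>" by a JSON object that holds its "fn" and its "kwargs", one argument or row to a line. drive_tool: Moves the arm, as the interface text tells. Its arguments: {"type":"object","properties":{"increments":{"type":"array","items":{"type":"object","properties":{"fingers":{"type":"number"},"dp":{"type":"array","items":{"type":"number"}},"yaw":{"type":"number"}}}},"squeeze":{"type":"number"}},"required":["increments"]}

```bash
mkdir -p pics; cat > h.py <<'E'
import numpy as np,cv2
from station import arm,read_camera,camera_params,job,spotter
def ray(cam,u,v,z,P=None):
    P=P or camera_params(cam);V=np.array(P["view"]);R=V[:3,:3];c=-R.T@V[:3,3]
    d=R.T@np.array([(u-P["cx"])/P["fx"],(v-P["cy"])/P["fy"],1.]);return c+d*(z-c[2])/d[2]
def proj(cam,p):
    P=camera_params(cam);V=np.array(P["view"]);q=V[:3,:3]@np.array(p)+V[:3,3]
    return np.array([P["fx"]*q[0]/q[2]+P["cx"],P["fy"]*q[1]/q[2]+P["cy"]])
E
python3 - <<'E'
from h import *
s=arm.get_state();print(s["t"],s["tool_pos"],s["orientation"],arm.grip_depth)
for c in ("top","scene"):
    im=read_camera(c);cv2.imwrite(f"pics/{c}0.png",im[:,:,::-1])
    for l in ("guide","carriage","grip_top","anvil_v"):
        for b in spotter.boxes_of(l,c)[:2]:
            x,y,w,h=b["box"];print(c,l,b["p"],b["box"],ray(c,x+w/2,y+h/2,{"anvil_v":38,"guide":18}.get(l,45)).round(0))
E
```

```text
0.0 [255.2369971  597.28978558 230.39663176] [ 4.99239120e-04  8.34540068e-01  5.50946640e-01 -6.52796361e-04] 18.700000000000003
top guide 0.94 [242.4, 120.2, 91.1, 148.6] [ 544. -259.   18.]
top carriage 0.66 [252.8, 210.2, 27.1, 31.8] [ 477. -217.   45.]
top grip_top 0.7 [255.8, 213.8, 25.2, 27.2] [ 474. -221.   45.]
top anvil_v 0.8 [297.4, 174.7, 25.5, 24.1] [ 556. -302.   38.]
scene guide 0.79 [209.1, 190.6, 116.6, 61.2] [ 530. -241.   18.]
scene carriage 0.76 [270.9, 210.3, 25.3, 26.0] [ 474. -221.   45.]
scene grip_top 0.79 [268.0, 206.7, 26.5, 31.1] [ 481. -222.   45.]
scene anvil_v 0.8 [259.1, 197.3, 20.2, 16.9] [ 547. -277.   38.]
```

```bash
python3 - <<'E'
import cv2,numpy as np
a=cv2.imread("pics/top0.png")[105:285,220:360];b=cv2.imread("pics/scene0.png")[175:265,195:340]
a=cv2.resize(a,None,fx=3.3,fy=3.3,interpolation=cv2.INTER_CUBIC);b=cv2.resize(b,(330,205),interpolation=cv2.INTER_CUBIC)
o=np.zeros((594,800,3),np.uint8);o[:a.shape[0],:462]=a;o[:205,465:795]=b;cv2.imwrite("pics/c0.png",o)
E
```

```text
(no output)
```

View pics/c0.png

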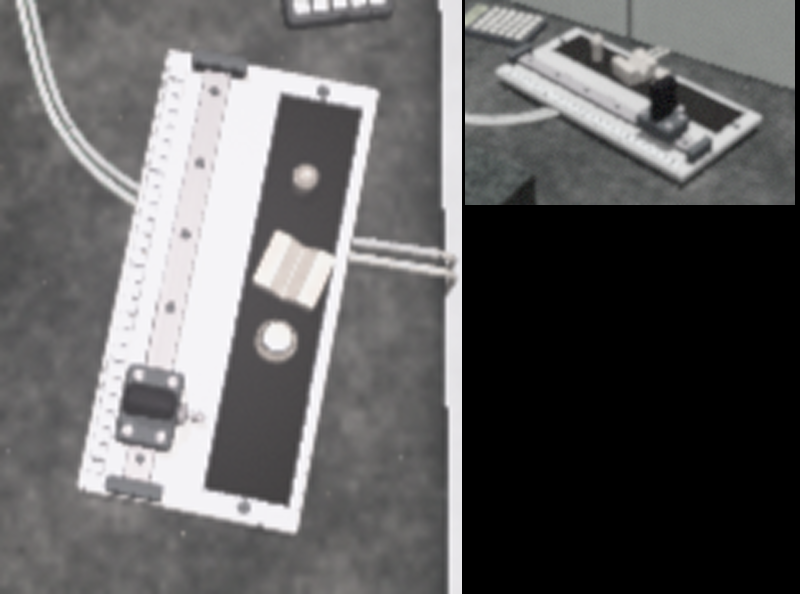

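The top view shows the plate with crop corners TL(170,50), TR(378,92), BR(298,531) and BL(80,488). The carriage is near the close end at (150,407), with its probe at y≈415. The V block is at (294,270), between the round anvil and the pointed indenter.

```bash
python3 - <<'E'
from h import *
f=lambda x,y,z:ray("top",x/3.3+220-.35,y/3.3+105-.35,z)
C=np.array([f(170,50,18),f(378,92,18),f(298,531,18),f(80,488,18)]);TL,TR,BR,BL=C
print(C.round(0),np.linalg.norm(TL-BL),np.linalg.norm(TR-BR),np.linalg.norm(TL-TR))
ctr=C.mean(0);d=(TL+TR-BL-BR);d[2]=0;d/=np.linalg.norm(d);n=np.array([-d[1],d[0],0]);yaw=np.arctan2(d[1],d[0])
print("ctr",ctr,"yaw",yaw)
g=lambda p:(round((p-ctr)@d,1),round((p-ctr)@n,1))
blk=f(294,270,38);car=f(150,406,45);gr=f(152,396,88);gf=f(151,400,88)
pr=f(190,417,36)
for k,p in dict(blk=blk,car=car,grip=gr,probe=pr).items(): print(k,p.round(0),g(p))
gx=ctr+33*n+d*(g(car)[0]);print("grip world",gx, "target",ctr+33*n+d*g(blk)[0])
P=camera_params("top");print(-np.array(P["view"])[:3,:3].T@np.array(P["view"])[:3,3])
for c in ("top",):
  for p in (gx*[1,1,0]+[0,0,88],): print(proj(c,p),((proj(c,p)-[220,105])*3.3))
from scipy.spatial.transform import Rotation as R
q=arm.get_state()["orientation"];M=R.from_quat([q[1],q[2],q[3],q[0]]).as_matrix();print(M.round(3))
E
```

```text
[[ 699. -223.   18.]
 [ 674. -353.   18.]
 [ 404. -303.   18.]
 [ 427. -174.   18.]] 277.03518193067725 274.755089164242 131.70831476398587
ctr [ 550.90722542 -263.22461805   18.        ] yaw -0.1812161570753841
blk [ 557. -299.   38.] (np.float64(12.3), np.float64(-34.0))
car [ 474. -215.   45.] (np.float64(-84.8), np.float64(34.0))
grip [ 475. -216.   88.] (np.float64(-83.5), np.float64(33.1))
probe [ 468. -238.   36.] (np.float64(-85.7), np.float64(9.9))
grip world [ 473.44326163 -215.48182473   18.        ] target [ 568.95327216 -232.9817644    18.        ]
[ 381.68410411 -216.1793912   932.57142123]
[265.61911647 225.3349144 ] [150.54308436 397.10521751]
[[ 0.393  0.92  -0.   ]
 [ 0.92  -0.393 -0.   ]
 [-0.     0.    -1.   ]]
```

```bash
cat >> h.py <<'E'
def rows(step,yaw,n=10):
    "world step mm per row + yaw per row -> tool dp in cm"
    q=np.array(arm.get_state()["orientation"]);a=2*np.arctan2(q[2],q[1])
    for i in range(n):
        x=np.array([np.cos(a),np.sin(a)]);y=np.array([x[1],-x[0]])
        print([round(float(v),2) for v in (np.dot(step[:2],x)/10,np.dot(step[:2],y)/10,-step[2]/10)],yaw);a-=yaw
E
python3 -c "
from h import *
rows([20.5,-40,0],.135)"
```

```text
[-2.87, 3.46, 0.0] 0.135
[-2.38, 3.81, 0.0] 0.135
[-1.85, 4.1, 0.0] 0.135
[-1.28, 4.31, 0.0] 0.135
[-0.69, 4.44, 0.0] 0.135
[-0.08, 4.49, 0.0] 0.135
[0.52, 4.46, 0.0] 0.135
[1.12, 4.35, 0.0] 0.135
[1.69, 4.16, 0.0] 0.135
[2.24, 3.9, 0.0] 0.135
```

>>> {"fn": "drive_tool", "kwargs": {
  "increments": [
    {"dp": [-2.9, 3.5, 0], "yaw": 0.135, "fingers": 5},
    {"dp": [-2.4, 3.8, 0], "yaw": 0.135, "fingers": 5},
    {"dp": [-1.85, 4.1, 0], "yaw": 0.135, "fingers": 5},
    {"dp": [-1.3, 4.3, 0], "yaw": 0.135, "fingers": 5},
    {"dp": [-0.7, 4.4, 0], "yaw": 0.135, "fingers": 5},
    {"dp": [-0.1, 4.5, 0], "yaw": 0.135, "fingers": 5},
    {"dp": [0.5, 4.5, 0], "yaw": 0.135, "fingers": 5},
    {"dp": [1.1, 4.35, 0], "yaw": 0.135, "fingers": 5},
    {"dp": [1.7, 4.15, 0], "yaw": 0.135, "fingers": 5},
    {"dp": [2.2, 3.9, 0], "yaw": 0.135, "fingers": 5}
  ]
}}

```text
t: 1.5
tool_pos: [459.7, 195.2, 231.7]
orientation: [-0.0, 0.996, -0.094, 0.0]
ft_force: [0.5, -0.2, 0.3]
gripper_width: 0.584
```

>>> {"fn": "drive_tool", "kwargs": {
  "increments": [
    {"dp": [0.9, 4.0, 0], "yaw": 0, "fingers": 5},
    {"dp": [0.9, 4.0, 0], "yaw": 0, "fingers": 5},
    {"dp": [0.9, 4.0, 0], "yaw": 0, "fingers": 5},
    {"dp": [0.9, 4.0, 0], "yaw": 0, "fingers": 5},
    {"dp": [0.9, 4.0, 0], "yaw": 0, "fingers": 5},
    {"dp": [0.9, 4.0, 0.5], "yaw": 0, "fingers": 5},
    {"dp": [0.9, 4.0, 0.5], "yaw": 0, "fingers": 5},
    {"dp": [0.9, 4.0, 1], "yaw": 0, "fingers": 5},
    {"dp": [0.9, 4.0, 1], "yaw": 0, "fingers": 5},
    {"dp": [0.9, 4.0, 1], "yaw": 0, "fingers": 5}
  ]
}}

```text
t: 2.5
tool_pos: [474.9, -214.4, 191.5]
orientation: [-0.0, 0.996, -0.091, 0.001]
ft_force: [0.5, -0.1, -0.7]
gripper_width: 0.585
```

```bash
python3 - <<'E'
from h import *
s=arm.get_state();print(s["t"],s["tool_pos"],s["orientation"],s["gripper_width"])
P=camera_params("wrist");im=read_camera("wrist");cv2.imwrite("pics/w0.png",im[:,:,::-1])
for l in ("carriage","grip_top","anvil_v"):
    for b in spotter.boxes_of(l,"wrist")[:2]:
        x,y,w,h=b["box"];print(l,b["p"],b["box"],ray("wrist",x+w/2,y+h/2,{"anvil_v":38}.get(l,88),P).round(0))
V=np.array(P["view"]);print(-V[:3,:3].T@V[:3,3])
np.savez("w0",**{k:P[k] for k in P})
E
```

```text
2.5 [ 474.8558259  -214.41509945  191.5026278 ] [-2.49709709e-04  9.95836331e-01 -9.11552728e-02  8.10397526e-04] 0.5845690082635157
carriage 0.64 [228.6, 154.4, 48.3, 49.5] [ 477. -205.   88.]
grip_top 0.77 [225.1, 153.7, 46.8, 50.3] [ 474. -204.   88.]
anvil_v 0.79 [321.5, 213.0, 46.6, 43.9] [ 557. -295.   38.]
[ 487.81740743 -136.61015052  333.17095528]
```

View pics/w0.png

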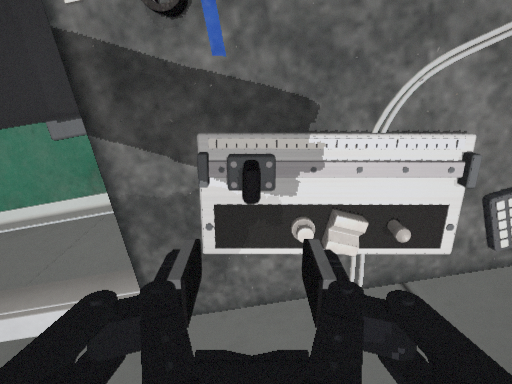

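```bash
python3 - <<'E'
from h import *
im=cv2.imread("pics/w0.png");P=dict(np.load("w0.npz"))
ctr=np.array([550.9,-263.2,0]);a=-.181;d=np.array([np.cos(a),np.sin(a),0]);n=np.array([-d[1],d[0],0])
gp=ctr+33*n-84.5*d;bl=ctr+12.3*d-34*n
def box(c,hx,hy,z,col):
    pts=[proj("wrist",c+sx*hx*d+sy*hy*n+[0,0,z]) for sx,sy in((1,1),(1,-1),(-1,-1),(-1,1))]
    pts=[(p-[190,120])*2.7 for p in pts];cv2.polylines(o,[np.int32(pts)],1,col,1)
o=cv2.resize(im[120:270,190:486],None,fx=2.7,fy=2.7,interpolation=cv2.INTER_CUBIC)
box(gp,7,15,88,(0,0,255));box(gp,23,17,45,(0,255,0));box(bl,17,20,38,(255,0,0));box(ctr,140,67.5,18,(0,255,255))
cv2.imwrite("pics/w0o.png",o)
E
```

```text
(no output)
```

View pics/w0o.png

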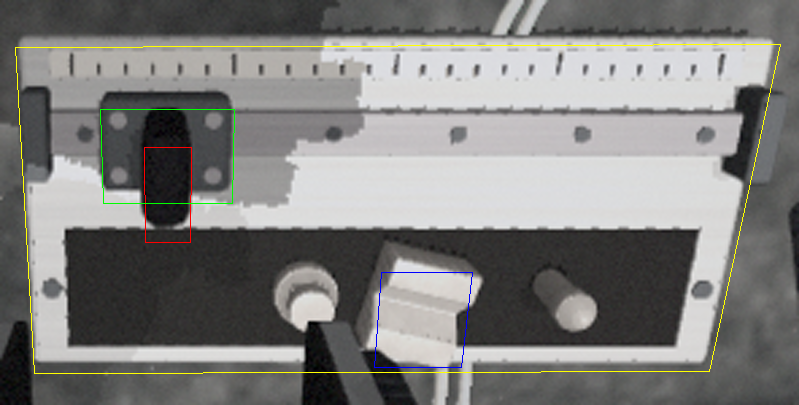

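Along the rail, the overlay from the top camera agrees with the wrist view: the grip and block columns match to about 1 px. Across the rail they differ by about 4 mm, which doesn't affect the grasp. The TCP is already above the grip, so I'll go down and close on it.

>>> {"fn": "drive_tool", "kwargs": {
  "increments": [
    {"dp": [0, 0, 2.0], "yaw": 0, "fingers": 5},
    {"dp": [0, 0, 2.5], "yaw": 0, "fingers": 5},
    {"dp": [0, 0, 2.5], "yaw": 0, "fingers": 5},
    {"dp": [0, 0, 2.5], "yaw": 0, "fingers": 5},
    {"dp": [0, 0, 2.3], "yaw": 0, "fingers": 5},
    {"dp": [0, 0, 1.3], "yaw": 0, "fingers": 5},
    {"dp": [0, 0, 0], "yaw": 0, "fingers": 5},
    {"dp": [0, 0, 0], "yaw": 0, "fingers": 0.5},
    {"dp": [0, 0, 0], "yaw": 0, "fingers": 0.5},
    {"dp": [0, 0, 0], "yaw": 0, "fingers": 0.5}
  ],
  "squeeze": 30
}}

```text
t: 3.7
tool_pos: [475.7, -212.9, 61.5]
orientation: [-0.0, 0.996, -0.091, 0.001]
ft_force: [0.1, -0.2, 5.5]
gripper_width: 0.158
```

>>> {"fn": "drive_tool", "kwargs": {
  "increments": [
    {"dp": [0, 0, 0], "yaw": 0, "fingers": 0.5},
    {"dp": [0, 0, 0], "yaw": 0, "fingers": 0.5},
    {"dp": [0, 0, 0], "yaw": 0, "fingers": 0.5},
    {"dp": [0, 0, 0], "yaw": 0, "fingers": 0.5},
    {"dp": [0, 0, 0], "yaw": 0, "fingers": 0.5},
    {"dp": [0, 0, 0], "yaw": 0, "fingers": 0.5},
    {"dp": [0, 0, 0], "yaw": 0, "fingers": 0.5},
    {"dp": [0, 0, 0], "yaw": 0, "fingers": 0.5},
    {"dp": [0, 0, 0], "yaw": 0, "fingers": 0.5},
    {"dp": [0, 0, 0], "yaw": 0, "fingers": 0.5}
  ]
}}

```text
t: 4.7
tool_pos: [475.7, -212.9, 61.5]
orientation: [-0.0, 0.996, -0.091, 0.001]
ft_force: [-0.0, 0.6, 7.6]
gripper_width: 0.161
```

The opening is 13.8 mm, so the fin is held. Next I slide it 96 mm along tool x, checking the force partway.

>>> {"fn": "drive_tool", "kwargs": {
  "increments": [
    {"dp": [0.3, 0, 0], "yaw": 0, "fingers": 0.5},
    {"dp": [0.5, 0, 0], "yaw": 0, "fingers": 0.5},
    {"dp": [0.5, 0, 0], "yaw": 0, "fingers": 0.5},
    {"dp": [0.5, 0, 0], "yaw": 0, "fingers": 0.5},
    {"dp": [0.5, 0, 0], "yaw": 0, "fingers": 0.5},
    {"dp": [0.5, 0, 0], "yaw": 0, "fingers": 0.5},
    {"dp": [0.5, 0, 0], "yaw": 0, "fingers": 0.5},
    {"dp": [0.5, 0, 0], "yaw": 0, "fingers": 0.5},
    {"dp": [0.5, 0, 0], "yaw": 0, "fingers": 0.5},
    {"dp": [0.5, 0, 0], "yaw": 0, "fingers": 0.5}
  ]
}}

```text
t: 5.7
tool_pos: [522.9, -221.7, 61.6]
orientation: [-0.0, 0.996, -0.091, 0.001]
ft_force: [-0.9, 1.4, 8.1]
gripper_width: 0.156
```

>>> {"fn": "drive_tool", "kwargs": {
  "increments": [
    {"dp": [0.5, 0, 0], "yaw": 0, "fingers": 0.5},
    {"dp": [0.5, 0, 0], "yaw": 0, "fingers": 0.5},
    {"dp": [0.5, 0, 0], "yaw": 0, "fingers": 0.5},
    {"dp": [0.5, 0, 0], "yaw": 0, "fingers": 0.5},
    {"dp": [0.5, 0, 0], "yaw": 0, "fingers": 0.5},
    {"dp": [0.5, 0, 0], "yaw": 0, "fingers": 0.5},
    {"dp": [0.5, 0, 0], "yaw": 0, "fingers": 0.5},
    {"dp": [0.5, 0, 0], "yaw": 0, "fingers": 0.5},
    {"dp": [0.5, 0, 0], "yaw": 0, "fingers": 0.5},
    {"dp": [0.3, 0, 0], "yaw": 0, "fingers": 0.5}
  ]
}}

```text
t: 6.7
tool_pos: [570.1, -230.5, 61.6]
orientation: [-0.0, 0.996, -0.091, 0.001]
ft_force: [-1.9, 1.4, 7.2]
gripper_width: 0.158
```

```bash
python3 - <<'E'
from h import *
im=read_camera("top");cv2.imwrite("pics/top1.png",im[:,:,::-1])
P=camera_params("wrist");im2=read_camera("wrist");cv2.imwrite("pics/w1.png",im2[:,:,::-1])
a=cv2.resize(im[105:285,220:360,::-1],None,fx=3.3,fy=3.3,interpolation=cv2.INTER_CUBIC)
o=np.zeros((594,800,3),np.uint8);o[:a.shape[0],:462]=a;o[:251,465:800]=cv2.resize(im2[:,:,::-1],(335,251));cv2.imwrite("pics/c1.png",o)
for l in ("anvil_v","carriage"):
    for b in spotter.boxes_of(l,"top")[:1]:print(l,b)
E
```

```text
anvil_v {'box': [297.5, 175.9, 23.6, 24.8], 'p': 0.57}
```

View pics/c1.png

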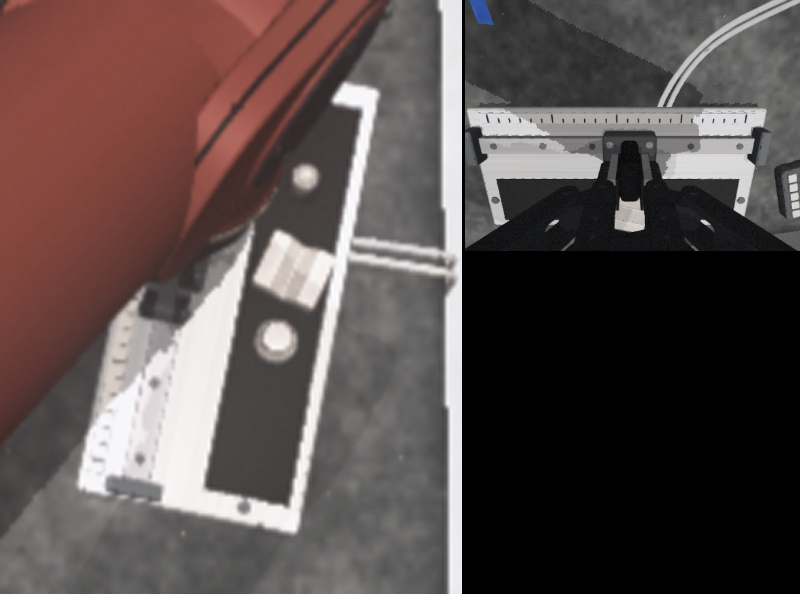

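The block hasn't moved: it is at crop (294,270) as before. In the wrist view (inset), the grip at x≈629 lines up with the block at x≈630. I'll release, lift off and check from above.

>>> {"fn": "drive_tool", "kwargs": {
  "increments": [
    {"dp": [0, 0, 0], "yaw": 0, "fingers": 5},
    {"dp": [0, 0, 0], "yaw": 0, "fingers": 5},
    {"dp": [0, 0, 0], "yaw": 0, "fingers": 5},
    {"dp": [0, 0, 0], "yaw": 0, "fingers": 5},
    {"dp": [0, 0, 0], "yaw": 0, "fingers": 5},
    {"dp": [0, 0, 0], "yaw": 0, "fingers": 5},
    {"dp": [0, 0, -2.0], "yaw": 0, "fingers": 5},
    {"dp": [0, 0, -3.0], "yaw": 0, "fingers": 5},
    {"dp": [0, 0, -4.0], "yaw": 0, "fingers": 5},
    {"dp": [0, 0, -4.0], "yaw": 0, "fingers": 5}
  ]
}}

```text
t: 7.9
tool_pos: [568.8, -230.3, 191.5]
orientation: [0.0, 0.996, -0.092, -0.0]
ft_force: [0.4, 0.1, -0.5]
gripper_width: 0.583
```

```bash
python3 - <<'E'
from h import *
print(arm.get_state()["tool_pos"])
P=camera_params("wrist");np.savez("w2",**P);im=read_camera("wrist")[:,:,::-1];cv2.imwrite("pics/w2.png",im)
o=cv2.resize(im[90:290,120:416],None,fx=2.7,fy=2.7,interpolation=cv2.INTER_CUBIC)
cv2.imwrite("pics/w2o.png",o)
for l in ("anvil_v","carriage"):
    for b in spotter.boxes_of(l,"wrist")[:1]:print(l,b)
E
```

```text
[ 568.75356947 -230.28515558  191.45871547]
anvil_v {'box': [232.3, 214.1, 41.2, 43.9], 'p': 0.55}
carriage {'box': [229.7, 153.4, 47.2, 51.5], 'p': 0.83}
```

View pics/w2o.png

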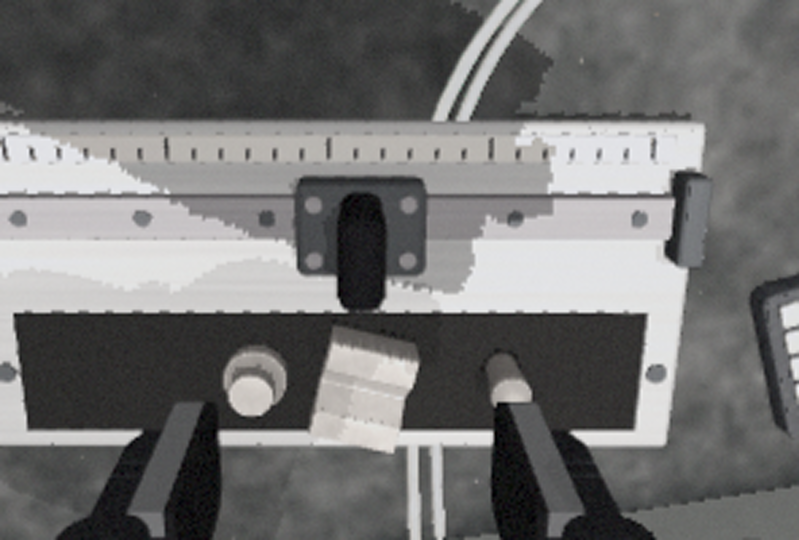

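```bash
python3 - <<'E'
from h import *
P=dict(np.load("w2.npz"));f=lambda x,y,z:ray("wrist",x/2.7+120-.3,y/2.7+90-.3,z,P)
a=f(20,313,18);b=f(640,313,18);d=(b-a)[:2];d/=np.linalg.norm(d);print(np.arctan2(d[1],d[0]))
C=f(361,226,45);G=f(361,270,88)
for c in ((363,398),(362,390)):
  B=f(*c,38);print(B.round(1),(B-C)[:2]@d,(B-G)[:2]@d)
E
```

```text
-0.18248564930388486
[ 558.4 -296.2   38. ] 0.9275428899701588 1.1703022975642077
[ 558.6 -292.9   38. ] 0.5400875164137773 0.7828469240078261
```

The carriage block is centred at crop (361,226) and the V block at (363,398). That is about 1 mm apart along the rail, well inside the 12 mm allowed, and the block hasn't moved. The gripper is clear, so I'm handing in.

```bash
python3 -c "
from h import *
print(job.hand_in())"
```

```text
the job is handed in; nothing more can be done
None
```

The probe now points at the middle of the V-notched block. I gripped the carriage by its upright fin, slid it about 96 mm along the rail, let go and lifted the arm clear. I handed the job in at about 8 s; hand-in reports no verdict.

- **Alignment:** the last wrist picture put the carriage and the block about 1 mm apart along the rail (limit 12 mm).
- **Block position:** it was in the same place in the top camera before and after the slide. The last wrist picture put it within about 3 mm of the first measurement, which is within measuring error.
- **Forces:** the force on the tool stayed under 10 N at every reading.
- **Disagreement:** the top and wrist cameras differed by about 4–5 mm across the rail. They agreed along it, so this did not affect the result.
- **Missed detection:** the network did not find the carriage in the top view while the arm covered it, so I relied on the wrist picture for the final check.

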